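Seat an index plate on the carving head

ROBOT

A 6-joint arm with a two-finger parallel gripper is mounted at the origin on the work surface. World frame = base frame: x ahead of the robot, y to its left, z up, the work surface at z = 0. Lengths are in m, angles in rad, forces in N, time in s.
With the tool pointing down it reaches from about 0.275 to 0.825 m from the base axis. Payload 4.9 kg.
Tool frame: the origin (TCP) lies midway between the tips of the shut fingers; the grasp point (between the pads) lies 19 mm behind it (bot.grip_depth is the distance from the TCP to the grasp point, in m); z points along the fingers, y is the line along which they close (so a half turn about z gives the same grasp; the last joint's range is limited). The gripper opens to 85 mm and grips with 20 to 120 N. Pads are 22 mm wide; open, the fingers measure 114 mm over their backs; the gripper's body (76 mm by 85 mm) begins 54 mm behind the grasp point. The pads swing forward as they close: fully open they stand 13 mm farther back than shut.
Start: joints at [0.988, 0.326, -0.193, 1.052, 0, 1.437], TCP at [0.239, 0.496, 0.2] pointing down, gripper open.
Joint ranges: [-2.65, 2.65], [-0.97, 1.79], [-1.3, 1.35], [-1.93, 2.1], [-1.47, 1.37], [-3.14, 3.14]. Speed limits (rad/s): [2.57, 2.57, 3.14, 3.14, 3.14, 3.14].

INTERFACE

Orientations are given as a unit quaternion [w, x, y, z].
In Python, from cell import bot gives the robot as it stands. Calls block until the motion is done:
- bot.move_pose(position, orientation): joint-space move of the TCP to a pose.
- bot.move_linear(position, speed=0.15, rotation=None, until_force=None): straight line of the TCP; rotation=None keeps the orientation; speed is the mean speed in m/s. With until_force (N) it stops when the force on the tool has changed by that much, and returns True; else False.
- bot.goto_joints(angles): joint-space move.
- bot.set_gripper(opening, grasp_force=None): opening from 0.0 (shut) to 1.0 (fully open); grasp_force is the grip in N (None keeps the last); returns when the fingers have stopped.
- bot.wait(seconds).
- bot.solve_ik(position, orientation): joint angles nearest the present ones, or None.
- bot.camera(name): name is "side" or "top" or "wrist"; returns the picture (480x640x3 uint8, red, green, blue); there is no depth.
- bot.calibration(name): a dict with "mtx" (3x3 intrinsics, pixels), "k1" (the pictures are not rectified: a ray, as slopes to the right and down, at radius r is drawn at 1 + k1 r^2 times it, then the intrinsics apply), "extrinsics" (4x4, takes a point from world to camera coordinates); the wrist camera has in their place "hand_eye" (4x4, takes a point from camera to tool coordinates, whose origin is the TCP and whose axes are the flange's). Camera axes: x right, y down, z forward; pixel columns grow to the right and rows downward; lengths in m; the calibration is good to about 2 mm. A picture is of the moment at which its call begins: read the wrist's pose just before it. calibration takes no time and is no camera call.
A pose or a line that the arm cannot do raises bot.PlanningError and nothing moves.
- bot.close_job(): hands the job in; it is judged then, once.
Trained networks look in the newest picture that a camera, given by its name, has taken for a name from the list of things; names that differ only in an ending like _2 or _b are one class to them, and where a whole thing is asked for, a point or a joint stands for the part that bears it (a point fixed in the world has none). Each returns a list of dicts, best first, with "confidence" (0 to 1); they miss things now and then, are a little off and sometimes report something else, mostly with a low value. They report only what shows in the picture. A call takes as long as a camera call.
- bot.search_frame(camera, thing): "bbox" ([left, top, width, height] in pixels, round what is visible of it).
Readings, each from a call of its own:
- bot.read_clock(): time.
- bot.read_joint_positions(): joint angles.
- bot.read_joint_vel(): joint speeds.
- bot.read_joint_efforts(): joint torques, N m.
- bot.read_position(): TCP position.
- bot.read_tool_rot(): TCP orientation.
- bot.read_ft_force(): force on the tool from outside, world axes, zero at the start.
- bot.read_moment(): the same for the moment, N m.
- bot.read_gripper_width(): opening from 0.0 (shut) to 1.0 (fully open).
- bot.read_finger_force(): force on a finger pad.
Only numpy, scipy, OpenCV 4.12 (cv2) and the standard library are available. Lean on these libraries where they do the work, as an engineer would, in place of code of your own. Each camera call takes 0.05 s, during which the arm holds its last target. There are 200 camera calls.

TASK

Put the blue index plate, block side up, on the green indexing head: lower it over the upright shaft, then turn it to and fro under light pressure until the brass index pin slips into its hole and the plate drops fully home, flat on the steel shoulder; never force it down on the pin. Then slip the brass collar over the shaft, gently down onto the plate's block, let go, and leave the other things on the bench where they are.

Things in the scene. Friction and masses are not known exactly. Their poses are not given: they have to be found in the camera images.
- plate_grip (a point): point to grip the plate: on the bore axis, 32 mm above the plate's underside, z up. Grip the block across two opposite sides, fingertips just clear of the blue plate. The block's sides lie along x and y. The pin hole (9.5 mm, through the blue plate) is 29 mm from the bore axis along +x, with a small white mark beyond it.
- plate_foot (a point): centre of the plate's underside, on the bore axis 32 mm below plate_grip, same axes.
- plate: loose index plate: blue square 80 x 80 x 10 mm, with an aluminium block 34 x 34 mm on its middle, from 10 to 46 mm above the underside; a 17.5 mm bore runs through both. 210 to 350 g. Starts flat on the bench, block up. Origin at plate_foot.
- collar: loose brass collar: plain ring, 44 mm outside diameter, 19 mm bore right through, 36 mm high, 140 to 240 g, upright on the bench; origin at collar_foot.
- collar_grip (a point): point to grip the brass collar: on its axis, 24 mm above its underside; z up.
- collar_foot (a point): centre of the collar's lower end face, 24 mm below collar_grip.
- shoulder (a point): centre of the steel shoulder (disc 80 mm in diameter, 70 mm above the bench) on the indexing head; z up along the shaft. The shaft rises from here: 16 mm diameter, 66 mm high, the last 5 mm tapered to 10 mm. A brass index pin stands on the shoulder, 29 mm from the axis: 8 mm diameter, 8 mm high, last 1 mm chamfered.
- head: green indexing head, fixed to the bench, foot 110 x 110 x 12 mm, origin under its centre, x towards the white tick on the foot; it carries the shaft and pin. The spindle stands locked past the tick at an angle that is NOT measured: seen from above the pin lies anywhere from 8 to 48 degrees anticlockwise of this x axis (the shoulder's x axis is the same).
- tick (a point): white tick on the head's foot, 47 mm from the shaft axis along x, 15 mm above the bench. Until the pin meets its hole the plate rests on the pin, 8 mm above the shoulder; within about 2 degrees it drops in with a push of a few N until flat. More than 60 N between plate and head, or collar and plate, spoils them.
- glue: bystander: glue jar, 64 mm diameter, 110 mm high; origin at the centre of its underside.
- hammer: bystander: hammer lying on the bench, handle along its x axis.
- driver: bystander: screwdriver lying on the bench along its x axis.
- tape: bystander: orange tape roll, 90 mm diameter, 24 mm high, lying flat; not the collar.
- offcut: bystander: offcut of wood 160 x 35 x 22 mm; origin at the centre of its underside.
- screws: bystander: open steel cup, 76 mm across, 50 mm high; origin at the centre of its underside.
- pencil: bystander: black carpenter's pencil, 8 mm thick, about 150 mm long, lying along its x axis.

How it is judged:
By the outcome, as a careful person would: the job done as asked, in the order asked, and still so for the second after the job is handed in, with the robot touching nothing.
It also fails if it takes over 72 s, if anything falls off the work surface, if the arm or the gripper's body presses on something with over 40 N, if the wrist force passes 120 N, or if a joint passes its speed limit or range.

## Working session

There is one attempt and no reset: what is moved stays moved. The work goes in short steps, each a Python script; the robot and the scene stay as the last script left them, time stands still between calls to the robot, and variables do not carry over. Pictures are saved under pics/ and viewed, at most 10 in all, crops included, and the job is handed in when it is done.

```bash
ls; mkdir -p pics; python3 - <<'E'
from cell import bot
import cv2
for c in ["top","side"]:
    im=bot.camera(c); cv2.imwrite(f"pics/{c}0.png",im[:,:,::-1])
    k=bot.calibration(c); print(c,k)
    for t in ["plate","collar","head","tick","tape","glue","shoulder","screws","offcut","hammer","driver","pencil"]:
        print(t,[(x["bbox"],round(x["confidence"],2)) for x in bot.search_frame(c,t)[:2]])
print(bot.calibration("wrist"),bot.read_tool_rot(),bot.read_clock())
E
```

```text
pics
top {'mtx': array([[456.89908108,   0.        , 319.9693714 ],
       [  0.        , 456.89908108, 245.98953993],
       [  0.        ,   0.        ,   1.        ]]), 'k1': 0.040121994632429804, 'extrinsics': array([[ 1.18604335e-02, -9.99929301e-01,  8.50143983e-04,
        -8.38010380e-03],
       [-9.98081560e-01, -1.18901757e-02, -6.07603787e-02,
         5.75392452e-01],
       [ 6.07661914e-02, -1.27868600e-04, -9.98152019e-01,
         1.09491273e+00],
       [ 0.00000000e+00,  0.00000000e+00,  0.00000000e+00,
         1.00000000e+00]])}
plate [([161.9, 250.1, 39.6, 41.3], 0.72)]
collar [([160.5, 251.2, 42.1, 40.0], 0.55), ([430.2, 263.0, 24.7, 15.0], 0.52)]
head [([309.0, 208.7, 51.9, 56.3], 0.7)]
tick [([305.4, 210.5, 57.7, 51.4], 0.84)]
tape [([406.5, 161.6, 37.7, 35.9], 0.98)]
glue [([206.2, 158.9, 34.2, 30.8], 0.74), ([158.2, 251.1, 43.6, 39.5], 0.49)]
shoulder [([311.0, 213.0, 51.9, 48.7], 0.65), ([209.4, 160.3, 32.1, 32.7], 0.64)]
screws [([135.2, 178.6, 36.2, 31.2], 0.93), ([427.0, 262.5, 20.8, 17.5], 0.33)]
offcut [([108.5, 300.8, 31.6, 69.4], 0.95), ([159.3, 249
[... 1226 characters left out ...]
.15)]
pencil [([393.4, 349.0, 35.4, 35.2], 0.76), ([324.9, 315.6, 18.0, 25.7], 0.28)]
{'mtx': array([[364.54527836,   0.        , 314.12266126],
       [  0.        , 364.54527836, 243.78824962],
       [  0.        ,   0.        ,   1.        ]]), 'k1': -0.03813786638429073, 'hand_eye': array([[ 6.57315486e-04, -9.60572334e-01, -2.78029423e-01,
         7.07131973e-02],
       [ 9.99999777e-01,  6.64846563e-04,  6.71947753e-05,
         2.63045192e-04],
       [ 1.20301464e-04, -2.78029405e-01,  9.60572556e-01,
        -1.75591631e-01],
       [ 0.00000000e+00,  0.00000000e+00,  0.00000000e+00,
         1.00000000e+00]])} [-5.12910061e-06  2.22520724e-01  9.74927960e-01  1.37930306e-05] 1.3
```

```bash
cat > h.py <<'E'
from cell import bot
import numpy as np, cv2
from scipy.spatial.transform import Rotation as R
def T_cw(c):
    "camera -> world pose"
    k=bot.calibration(c)
    if c!="wrist": return np.linalg.inv(k["extrinsics"])
    q=bot.read_tool_rot(); T=np.eye(4); T[:3,:3]=R.from_quat(np.r_[q[1:],q[0]]).as_matrix(); T[:3,3]=bot.read_position()
    return T@k["hand_eye"]
def ray(c,T,uv):
    k=bot.calibration(c); m=k["mtx"]; d=(np.array(uv,float)-m[:2,2])/m[0,0]
    s=d.copy()
    for _ in range(10): s=d/(1+k["k1"]*(s@s))
    return T[:3,3], T[:3,:3]@np.r_[s,1]
def hit(c,T,uv,z):
    o,d=ray(c,T,uv); return o+d*(z-o[2])/d[2]
def proj(c,T,p):
    k=bot.calibration(c); q=np.linalg.inv(T)@np.r_[p,1]; s=q[:2]/q[2]; s=s*(1+k["k1"]*(s@s)); return k["mtx"][:2,:2]@s+k["mtx"][:2,2]
def down(yaw):
    "tool down, tool x axis at angle yaw in world (y axis = closing line at yaw-90)"
    q=(R.from_euler('z',yaw)*R.from_euler('x',np.pi)).as_quat(); return np.r_[q[3],q[:3]]
E
python3 - <<'E'
from h import *
T=T_cw("top")
def c(b): return (b[0]+b[2]/2,b[1]+b[3]/2)
for n,b,z in [("plate",[161.9,250.1,39.6,41.3],.01),("head",[309,208.7,51.9,56.3],.03),("collar",[430,263,22,16],.03),("glue",[206,159,34,31],.08)]:
    print(n,hit("top",T,c(b),z))
im=cv2.imread("pics/top0.png"); cv2.imwrite("pics/v1.png",cv2.resize(im[120:400,90:530],(800,509),interpolation=cv2.INTER_CUBIC))
q=bot.read_tool_rot(); print(R.from_quat(np.r_[q[1:],q[0]]).as_matrix())
E
```

```text
plate [0.51154233 0.33417477 0.01      ]
head [ 0.59718745 -0.03737994  0.03      ]
collar [ 0.51818685 -0.29184062  0.03      ]
glue [0.73461405 0.22469246 0.08      ]
[[-9.00969054e-01  4.33883352e-01 -3.86253689e-06]
 [ 4.33883351e-01  9.00969054e-01  2.91770847e-05]
 [ 1.61394775e-05  2.46117599e-05 -1.00000000e+00]]
```

View pics/v1.png

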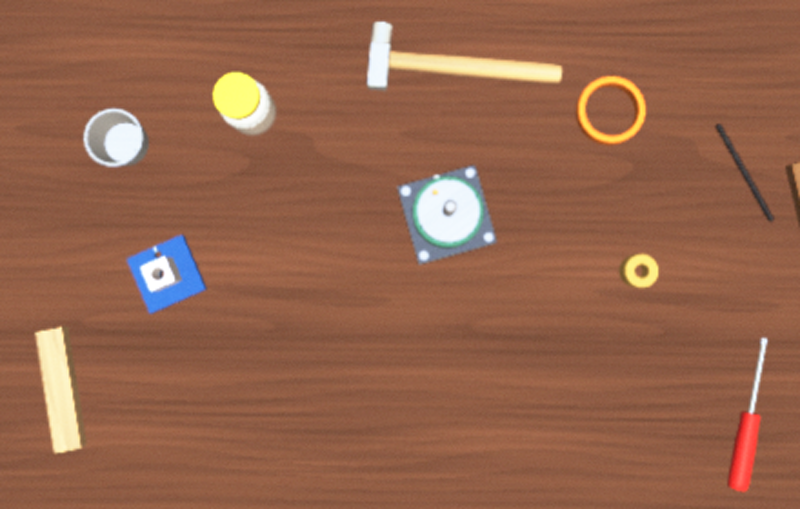

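```bash
python3 - <<'E'
from h import *
T=T_cw("top")
p=hit("top",T,(337.5,233.9),.136); pin=hit("top",T,(90+435*.55,120+192*.55),.078); tk=hit("top",T,(90+436.5*.55,120+177*.55),.015)
print(p,pin,tk,[np.degrees(np.arctan2(*(a-p)[1::-1])) for a in (pin,tk)])
bl=hit("top",T,(90+158*.55,120+273*.55),.046); print("bore",bl)
bot.move_pose([p[0],p[1],.2],down(np.radians(212)))
Tw=T_cw("wrist"); np.save("Thead.npy",Tw); im=bot.camera("wrist"); cv2.imwrite("pics/whead.png",im[:,:,::-1])
print(proj("wrist",Tw,p),[ (t,bot.search_frame("wrist",t)[:2]) for t in ("shoulder","tick","head")],bot.read_clock())
y=np.radians(200.5)
bot.move_pose([bl[0],bl[1],.11],down(y))
Tw=T_cw("wrist"); np.save("Tplate.npy",Tw); im2=bot.camera("wrist"); cv2.imwrite("pics/wplate.png",im2[:,:,::-1])
print(proj("wrist",Tw,bl),bot.search_frame("wrist","plate")[:2],bot.read_clock())
cv2.imwrite("pics/v2.png",np.hstack([im[60:440,120:520],im2[60:440,120:520]])[:,:,::-1])
E
```

```text
[ 0.59507317 -0.03939562  0.136     ] [ 0.61916895 -0.02239266  0.078     ] [ 0.64616563 -0.02545546  0.015     ] [np.float64(35.208353653662535), np.float64(15.261232315935114)]
bore [0.51271525 0.33462794 0.046     ]
[312.72210427 244.80498091] [('shoulder', [{'bbox': [253.3, 145.4, 125.0, 127.0], 'confidence': 0.76}]), ('tick', [{'bbox': [251.1, 145.1, 129.1, 131.0], 'confidence': 0.9}]), ('head', [{'bbox': [247.8, 146.5, 131.7, 127.6], 'confidence': 0.6}, {'bbox': [81.5, 0.0, 62.0, 27.2], 'confidence': 0.43}])] 3.7917
[315.11358416 244.52702771] [{'bbox': [261.4, 175.2, 112.9, 107.2], 'confidence': 0.85}] 5.35
```

View pics/v2.png

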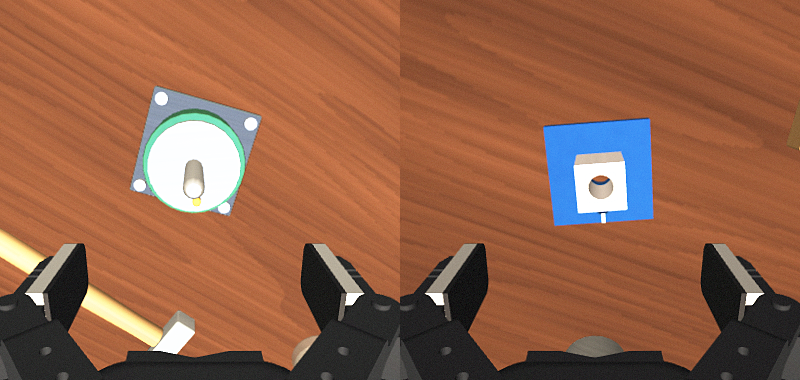

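```bash
python3 - <<'E'
from h import *
Th,Tp=np.load("Thead.npy"),np.load("Tplate.npy")
a=cv2.imread("pics/whead.png"); b=cv2.imread("pics/wplate.png")
cv2.imwrite("pics/v3.png",np.hstack([cv2.resize(i[y:y+130,255:385],(400,400),interpolation=cv2.INTER_CUBIC) for i,y in((a,160),(b,170))]))
def big(m):
    c=max(cv2.findContours(m.astype(np.uint8),cv2.RETR_EXTERNAL,cv2.CHAIN_APPROX_NONE)[0],key=cv2.contourArea); return c
def rect(c,T,z):
    P=np.array([hit("wrist",T,q,z)[:2]*1000 for q in cv2.convexHull(c)[:,0]],np.float32); return cv2.minAreaRect(P)
B,G,Rr=[b[:,:,i].astype(int) for i in range(3)]
roi=np.zeros(B.shape,bool); roi[160:300,240:400]=1
blue=roi&(B>Rr+60)&(B>90); print("blue",rect(big(blue),Tp,.010))
wh=roi&(Rr>225)&(B>225)&(G>225); print("white",rect(big(wh),Tp,.046))
dk=np.argwhere(wh); 
B,G,Rr=[a[:,:,i].astype(int) for i in range(3)]
roi[:]=0; roi[140:300,240:400]=1
sh=roi&(np.minimum(np.minimum(B,G),Rr)>215); c=big(sh)
P=np.array([hit("wrist",Th,q,.07)[:2]*1000 for q in cv2.convexHull(c)[:,0]],np.float32); print("shoulder",cv2.minEnclosingCircle(P),cv2.fitEllipse(P))
pn=roi&(Rr>B+50)&(Rr>150); pn[:,:300]=0;pn[:,330:]=0; pn[:240]=0;pn[280:]=0
ij=np.argwhere(pn); print("pin n",len(ij),ij.mean(0)[::-1],hit("wrist",Th,ij.mean(0)[::-1],.078)*1000)
print("bore px",hit("wrist",Tp,(321,247),.046),"shaft px",hit("wrist",Th,(313.5,250.5),.136))
E
```

```text
blue ((512.9908447265625, 338.72467041015625), (80.84156036376953, 80.4669418334961), 24.827739715576172)
white ((513.2495727539062, 338.770263671875), (34.813560485839844, 34.5789680480957), 24.824705123901367)
shoulder ((597.8031005859375, -37.26392364501953), 40.1666374206543) ((597.8099975585938, -37.13434600830078), (79.72171020507812, 79.82882690429688), 27.146791458129883)
pin n 294 [315.05782313 272.70068027] [629.92226956 -15.42989711  78.        ]
bore px [0.51295809 0.33903591 0.046     ] shaft px [ 0.59824949 -0.03677713  0.136     ]
```

View pics/v3.png

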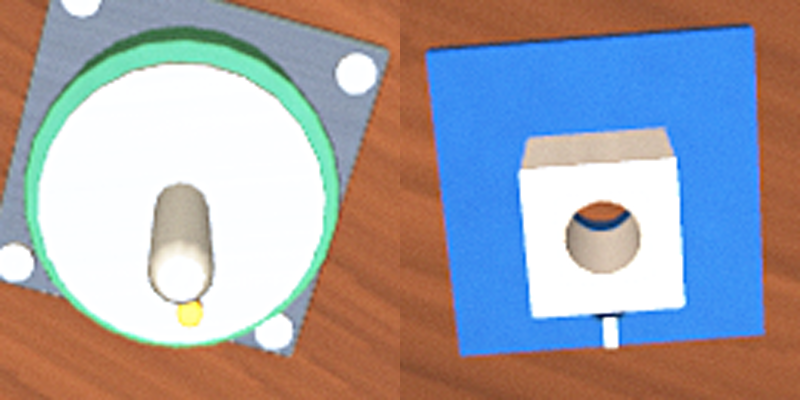

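```bash
python3 - <<'E'
from h import *
Th=np.load("Thead.npy")
C=np.array([.5978,-.0371]); 
for uv in [(316.7,261.7),(316.7,262.5)]:
    q=hit("wrist",Th,uv,.078)[:2]-C; print("pin r,ang",np.hypot(*q),np.degrees(np.arctan2(q[1],q[0])))
y=np.radians(204.82); P=np.array([.5131,.3388])
bot.move_pose([*P,.06],down(y))
hit_=bot.move_linear([*P,.0135],speed=.06,until_force=8); print(hit_,bot.read_position(),bot.read_ft_force())
if not hit_:
    bot.set_gripper(0.0,60)
    print("w",bot.read_gripper_width(),bot.read_finger_force(),bot.read_ft_force())
    bot.move_linear([*P,.05],speed=.08); print(bot.read_ft_force(),bot.read_gripper_width())
    bot.move_pose([*C,.185],down(np.radians(212)))
print(bot.read_ft_force(),bot.read_moment(),bot.read_gripper_width(),bot.read_clock())
im=bot.camera("side"); cv2.imwrite("pics/v4.png",cv2.resize(im[150:350,220:460],(720,600))[:,:,::-1])
E
```

```text
pin r,ang 0.028743123393714966 37.48477044799877
pin r,ang 0.029469222090762547 37.354380393556134
False [0.51332543 0.33892058 0.01368207] [-0.04169132  0.57135798 -0.38895561]
w 0.002016935842804148 2.879583839858242 [-0.31087054 -0.80506653  4.95591095]
[ 0.21140312  0.06727899 -0.18079136] 0.0008607247657123496
[ 0.01237723  0.0777764  -0.78589654] [-0.00673249  0.02829729 -0.0033122 ] 0.003126138703916986 9.475
```

View pics/v4.png

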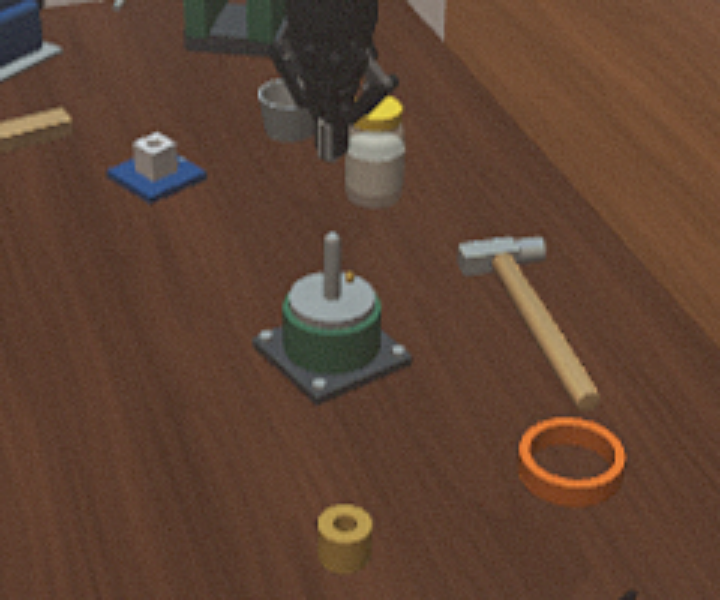

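```bash
python3 - <<'E'
from h import *
T=T_cw("side")
p=bot.read_position(); u=proj("side",T,p); print(p,(u-[220,150])*3, (proj("side",T,[.5978,-.0371,.136])-[220,150])*3)
print([b for b in bot.search_frame("side","plate")[:1]],bot.read_gripper_width(),bot.read_joint_positions())
im=bot.camera("wrist"); im2=bot.camera("top")
cv2.imwrite("pics/v5.png",np.hstack([im[60:460,120:520],cv2.resize(im2[150:350,140:340],(400,400))])[:,:,::-1])
E
```

```text
[ 0.59746334 -0.03583486  0.18436188] [329.24211573 188.81254813] [329.8783281  235.61938179]
[{'bbox': [254.3, 196.9, 34.0, 20.3], 'confidence': 0.72}] -0.0010159433905397401 [-1.83229120e-01  4.26897842e-01 -8.19841031e-02  1.06294467e+00
  2.16125189e-04 -7.43531270e-01]
```

View pics/v5.png

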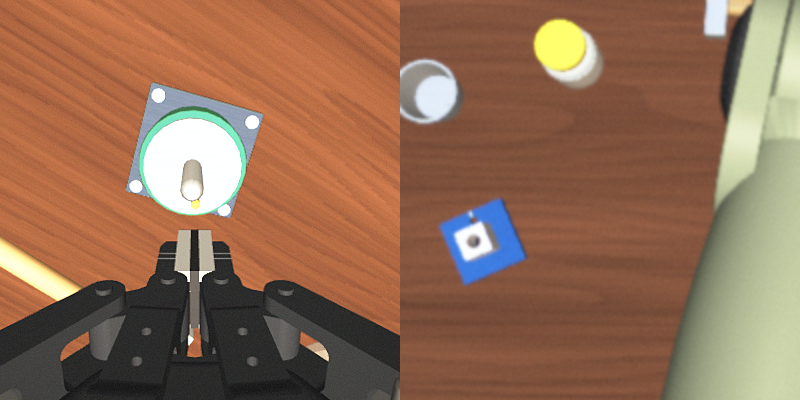

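The gripper closed empty. In both views the shut fingertips sit about 32 mm behind the reported TCP (side view: tip at row 158, predicted 189). I'll check this by touching the bare bench.

```bash
python3 - <<'E'
from h import *
print(bot.grip_depth)
q=down(np.radians(204.8))
bot.move_pose([.52,.22,.06],q)
t=bot.move_linear([.52,.22,-.045],speed=.04,until_force=4); print(t,bot.read_position(),bot.read_ft_force())
bot.move_linear([.52,.22,.05]); print(bot.read_clock())
E
```

```text
0.0187
True [ 0.51987772  0.21997015 -0.03154842] [-1.23716254  0.20108486  6.23921264]
13.525
```

```bash
cat >> h.py <<'E'
D=.0315   # real fingertips lie this far behind the reported TCP
def rect(c,T,z):
    P=np.array([hit("wrist",T,q,z)[:2]*1000 for q in cv2.convexHull(c)[:,0]],np.float32); return cv2.minAreaRect(P)
def big(m): return max(cv2.findContours(m.astype(np.uint8),cv2.RETR_EXTERNAL,cv2.CHAIN_APPROX_NONE)[0],key=cv2.contourArea)
E
python3 - <<'E'
from h import *
C=np.array([.5978,-.0371])
bot.set_gripper(1.0)
bot.move_pose([.5131,.3388,.11],down(np.radians(204.8)))
T=T_cw("wrist"); b=bot.camera("wrist")[:,:,::-1]; B,G,Rr=[b[:,:,i].astype(int) for i in range(3)]
roi=np.zeros(B.shape,bool); roi[160:300,240:400]=1
r=rect(big(roi&(B>Rr+60)&(B>90)),T,.01); w=rect(big(roi&(Rr>225)&(B>225)),T,.046); print(r,w)
P=np.array(w[0])/1000; P=(P+np.array(r[0])/1000)/2; ang=r[2]
assert np.hypot(*(P-[.5131,.3388]))<.02 and 15<ang<35
q=down(np.radians(180+ang))
bot.move_pose([*P,.04],q)
z=.0135-D
h_=bot.move_linear([*P,z],speed=.06,until_force=8); print(h_,bot.read_position())
if not h_:
    bot.set_gripper(0.0,60)
    print("w",bot.read_gripper_width(),bot.read_finger_force(),bot.read_ft_force())
    bot.move_linear([*P,z+.04],speed=.08); print(bot.read_ft_force(),bot.read_gripper_width())
    if bot.read_gripper_width()>.3:
        bot.move_pose([*C,.185-D],down(np.radians(180+37.4-4)))
print(bot.read_ft_force(),bot.read_gripper_width(),bot.read_position(),bot.read_clock())
im=bot.camera("side"); im2=bot.camera("wrist"); cv2.imwrite("pics/v6.png",np.hstack([cv2.resize(im[180:300,260:380],(400,400)),im2[60:460,120:520]])[:,:,::-1])
E
```

```text
((512.728271484375, 338.6943664550781), (80.4300537109375, 80.62275695800781), 24.83831787109375) ((513.0932006835938, 338.7307434082031), (34.2840576171875, 34.54889678955078), 24.908552169799805)
False [ 0.51330469  0.338916   -0.01759843]
w 0.3935730519286572 61.436309069395065 [-0.87023226 -0.12408976  2.54642998]
[-0.40538054  0.14954886 -3.09897779] 0.3895653804534926
[ 0.36018801 -0.1731613  -2.72144052] 0.38983605943782224 [ 0.5973832  -0.03598302  0.1528652 ] 19.1333
```

View pics/v6.png

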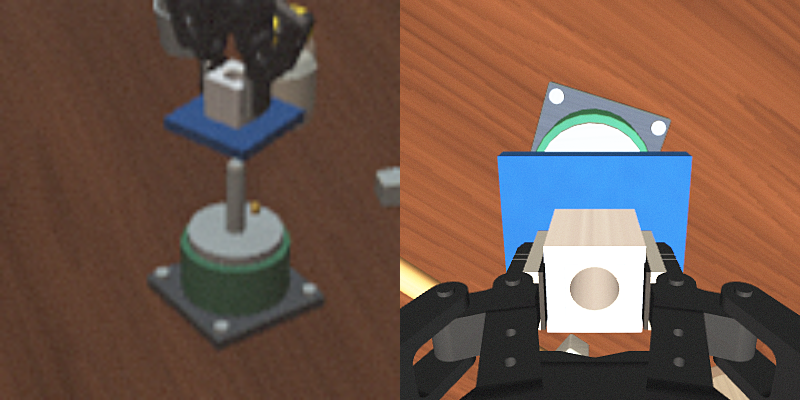

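```bash
python3 - <<'E'
from h import *
T=T_cw("wrist"); print("bore est",hit("wrist",T,(314.3,348),.217),bot.read_position())
C=np.array([.5978,-.0371])
for z in (.125,.113,.100,.075):
    h=bot.move_linear([*C,z],speed=.03,until_force=6)
    print(z,h,bot.read_position(),bot.read_ft_force().round(2),bot.read_moment().round(2))
    if h: break
print(bot.read_clock())
E
```

```text
bore est [ 0.59701186 -0.03574469  0.217     ] [ 0.59745956 -0.03575157  0.15287937]
0.125 False [ 0.59801532 -0.03716668  0.12522864] [ 0.57  0.43 -2.5 ] [-0.01  0.01 -0.  ]
0.113 False [ 0.59763566 -0.03707233  0.1127678 ] [-0.03  0.44 -2.07] [0.04 0.03 0.03]
0.1 False [ 0.59765218 -0.03703384  0.09984124] [ 0.52  0.61 -2.71] [-0.02 -0.02 -0.01]
0.075 False [ 0.59796692 -0.03711536  0.07517327] [ 0.65  0.22 -3.04] [-0.01  0.02  0.01]
22.45
```

```bash
python3 - <<'E'
from h import *
C=np.array([.5978,-.0371])
a0=180+37.4; 
h=bot.move_linear([*C,.0505],speed=.02,until_force=5); p=bot.read_position(); print(h,p,bot.read_ft_force().round(2))
zc=p[2]; k=-4; n=0
seq=[-2.5,-1,.5,2,3.5,5,6.5,8,-5.5,-7,-8.5,-10,9.5,11]
while h and zc>.055 and n<len(seq):
    k=seq[n]; n+=1
    bot.move_linear([*C,zc+.0005],speed=.02,rotation=down(np.radians(a0+k)))
    h=bot.move_linear([*C,zc-.006],speed=.02,until_force=5); p=bot.read_position()
    print(k,h,p[2].round(4),bot.read_ft_force().round(2),bot.read_clock())
    if p[2]<zc-.003: break
print(k,bot.read_position(),bot.read_ft_force().round(2),bot.read_moment().round(2),bot.read_clock())
E
```

```text
True [ 0.59759677 -0.03701865  0.05239232] [-0.54  0.14  5.07]
-4 [ 0.59759677 -0.03701865  0.05239232] [-0.54  0.14  5.07] [-0.08 -0.02  0.01] 23.4833
```

```bash
python3 - <<'E'
from h import *
C=np.array([.5978,-.0371]); a0=213.4
for k in (1.2,0):
    bot.move_linear([*C,.0525],speed=.02,rotation=down(np.radians(a0+k)))
    h=bot.move_linear([*C,.0490],speed=.015,until_force=5)
    print(k,h,bot.read_position().round(4),bot.read_ft_force().round(2),bot.read_moment().round(3))
bot.move_linear([*C,.0523],speed=.02)
print(bot.read_ft_force().round(2),bot.read_clock())
im=bot.camera("side"); w=bot.camera("wrist"); cv2.imwrite("pics/v7.png",np.hstack([cv2.resize(im[200:300,270:370],(400,400),interpolation=cv2.INTER_CUBIC),w[60:460,120:520]])[:,:,::-1])
E
```

```text
1.2 True [ 0.5978 -0.0371  0.0524] [ 0.01 -0.13  3.48] [0.011 0.081 0.023]
0 True [ 0.5975 -0.037   0.0524] [-1.14 -0.21  4.28] [-0.052  0.057  0.053]
[-2.27  1.33  4.19] 24.6667
```

View pics/v7.png

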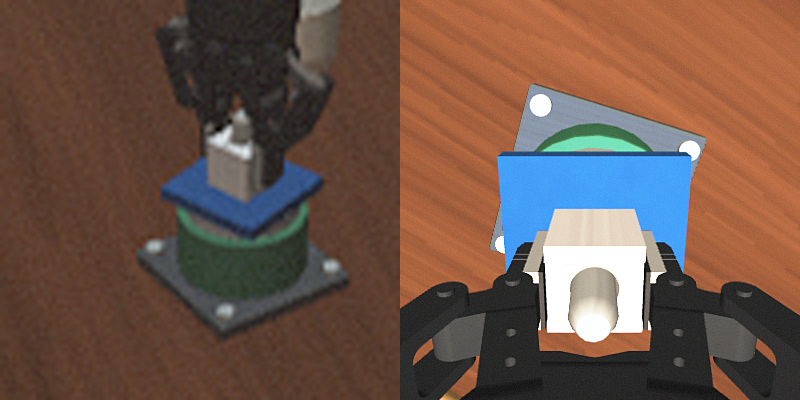

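```bash
python3 - <<'E'
from h import *
C=np.array([.5978,-.0371]); q=down(np.radians(213.4))
bot.move_linear([*C,.0528],speed=.02)
bot.set_gripper(1.0); print(bot.read_ft_force().round(2))
bot.move_linear([*C,.17],speed=.15)
bot.move_pose([.518,-.292,.10],q)
bot.wait(.2)
T=T_cw("wrist"); np.save("Tcol.npy",T); im=bot.camera("wrist"); cv2.imwrite("pics/wcol.png",im[:,:,::-1])
print([(d["bbox"],d["confidence"]) for d in bot.search_frame("wrist","collar")[:2]],proj("wrist",T,[.518,-.292,.036]),bot.read_clock())
cv2.imwrite("pics/v8.png",cv2.resize(im[140:340,214:414],(600,600))[:,:,::-1])
E
```

```text
[ 0.24  0.04 -0.45]
[([277.6, 212.1, 64.1, 68.9], 0.72)] [313.14965175 243.12123057] 27.875
```

View pics/v8.png

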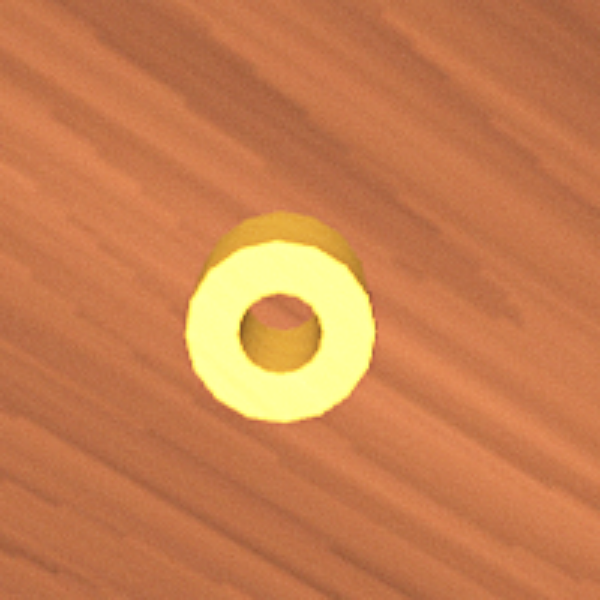

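```bash
python3 - <<'E'
from h import *
T=np.load("Tcol.npy"); b=cv2.imread("pics/wcol.png"); m=np.zeros(b.shape[:2],bool); m[200:300,260:360]=1
m&=(b[:,:,1]>210)&(b[:,:,2]>225)
Pt=np.array([hit("wrist",T,u,.036)[:2]*1000 for u in cv2.convexHull(big(m))[:,0]],np.float32)
e=cv2.minEnclosingCircle(Pt); f=cv2.fitEllipse(Pt); print(e,f)
P=np.array(f[0])/1000; assert 40<f[1][0]<48 and np.hypot(*(P-[.518,-.292]))<.02
C=np.array([.5978,-.0371]); q=down(np.radians(213.4)); z=.0055-D
bot.move_pose([*P,.03],q)
h=bot.move_linear([*P,z],speed=.06,until_force=8); print(h,bot.read_position())
if not h:
    bot.set_gripper(0.0,50)
    print("w",bot.read_gripper_width()*85,bot.read_finger_force())
    bot.move_linear([*P,z+.03],speed=.08); bot.move_linear([*P,.145],speed=.2)
    print("w",bot.read_gripper_width()*85,bot.read_ft_force())
    bot.move_pose([*C,.145],q); bot.wait(.3)
    print(bot.read_position(),bot.read_gripper_width()*85,bot.read_clock())
    im=bot.camera("side"); w=bot.camera("wrist"); cv2.imwrite("pics/v9.png",np.hstack([cv2.resize(im[180:300,260:380],(400,400)),w[60:460,120:520]])[:,:,::-1])
E
```

```text
((524.8754272460938, -292.5558166503906), 21.82958984375) ((524.9078979492188, -292.5799560546875), (43.130985260009766, 43.33668899536133), 146.14556884765625)
False [ 0.5252301  -0.29283271 -0.02567385]
w 42.428296925438225 50.828629061579704
w 42.75789387707585 [ 0.39079339  0.62614672 -1.85108615]
[ 0.59777436 -0.03831208  0.14502539] 42.311603276822446 32.5333
```

View pics/v9.png

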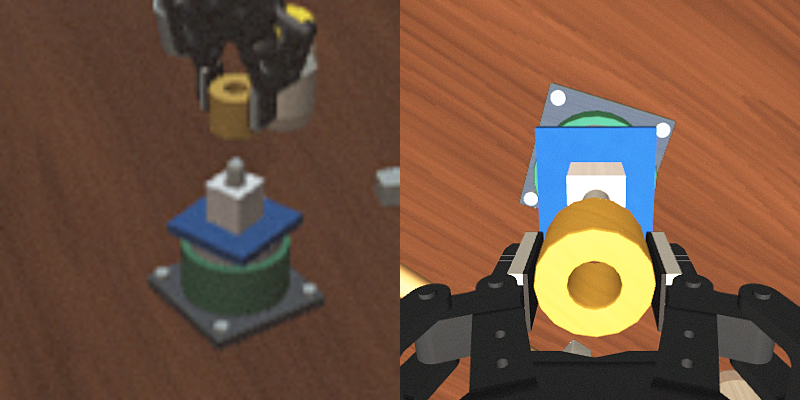

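```bash
python3 - <<'E'
from h import *
C=np.array([.5978,-.0371]); ok=True
for z in (.118,.104,.095):
    h=bot.move_linear([*C,z],speed=.03,until_force=5)
    print(z,h,bot.read_position().round(4),bot.read_ft_force().round(2))
    if h: ok=False; break
if ok:
    h=bot.move_linear([*C,.0865],speed=.015,until_force=4); p=bot.read_position()
    print(h,p.round(4),bot.read_ft_force().round(2),bot.read_clock())
    if h and p[2]<.093:
        bot.set_gripper(1.0); bot.move_linear([*C,.17],speed=.12)
        bot.move_pose([.45,.15,.25],down(np.radians(200))); bot.wait(.3)
im=bot.camera("side"); w=bot.camera("top")
cv2.imwrite("pics/v10.png",np.hstack([cv2.resize(i,(400,400),interpolation=cv2.INTER_CUBIC) for i in (im[200:300,280:380],w[190:290,280:380])])[:,:,::-1]); print(bot.read_clock())
E
```

```text
0.118 False [ 0.598  -0.0371  0.1182] [-0.75  0.63 -1.95]
0.104 False [ 0.5977 -0.0371  0.1039] [ 0.25  0.03 -1.78]
0.095 False [ 0.5975 -0.037   0.0947] [ 0.49 -0.81 -1.38]
True [ 0.5981 -0.0372  0.0906] [-1.03 -0.33  4.61] 35.15
37.8583
```

View pics/v10.png

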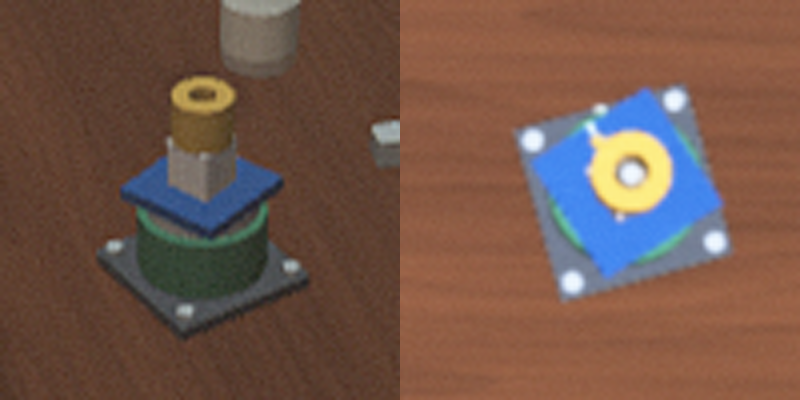

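The collar's contact height puts its foot at 116.3 mm. Home is 116 mm, and it would be 124 mm if the plate were still resting on the pin. The top view also shows brass in the pin hole, at (597,143).

```bash
python3 -c "
from cell import bot
print(bot.close_job())"
```

```text
the job is handed in; nothing more can be done
None
```

The job is handed in at about 38 s on the robot's clock: the plate is flat on the shoulder with the pin in its hole (it dropped in on the first lowering, so no to-and-fro search was needed), the collar rests on the block, and the first grasp closed empty because the real fingertips sit about 31.5 mm behind the reported TCP, which I measured by touching the bench and corrected for.

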